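# Tap the clamp wedge home

### The job

A cardboard plinth is waiting in the wooden wedge clamp: pick up the black rubber mallet (not the steel hammer) and tap the wedge's red end, in two or more separate short taps with the mallet drawn back off the wedge between them, until the wedge goes no further and sits tight. Touch the wedge with nothing but the mallet. Then lay the mallet down flat on the table and let go, leaving the hammer, the white pottery model and the glue bottle where they are.

Things in the scene. Friction and masses are not known exactly. Their poses are not given: they have to be found in the camera images.
- mallet: Mallet: black rubber head, pale handle, 0.28 kg. Origin: head's centre; head 36 x 84 x 36 mm (x, y, z). Flat striking faces 42 mm out at +y and -y; use either. Handle along -x on the head's axis, 22 mm square, to x = -177, then a 36 mm butt cap to -197. It lies flat, z up, handle roughly towards the robot, origin and handle axis 18 mm above the table. Grip from above at x = -55 mm, closing along y.
- wedge (a joint): How far the wedge has slid into the clamp, in m: it starts between 0 and 0.018 and comes to its hard stop, tight, at 0.045. It slides with about 5 N of friction and stays where it is left.
- wedge_face (a point): Centre of the wedge's red striking face, flat and upright, 46 mm wide, 38 mm high; 55 mm above the table; moves with the wedge. Its y is the level direction to drive the wedge (square to the face, into the clamp), z up, x along the face, away from the robot. It stands 75 mm outside the clamp's edge at joint 0, 30 mm when tight. The space before it and to its robot side is free.
- clamp: Plywood clamp screwed to the table, 240 (x) x 150 (y) mm, 78 mm high, holding a cardboard plinth, a dark jaw and the pale wedge, 190 mm long and tapered, which slides along the clamp's +y. Origin: centre of its underside.
- hammer: Bystander: steel hammer with a brown wooden handle 26 mm thick, 260 mm long along its x, head at its +x end, about 90 mm across, 26 mm high. Origin on the table under the middle of its length. Leave alone.
- model: Bystander: white pottery-like model of a vessel with a stirrup spout, 104 mm wide, 205 mm tall, standing upright. Origin at the centre of its foot.
- glue: Bystander: white glue bottle with an orange cap, 48 mm wide, 120 mm tall, standing upright. Origin at the centre of its foot.

How it is judged:
By the outcome, as a careful person would: the job done as asked, in the order asked, and still so for the second after the job is handed in, with the robot touching nothing.
It also fails if it takes over 48 s, if anything falls off the work surface, if the arm or the gripper's body presses on something with over 40 N, if the wrist force passes 120 N, or if a joint passes its speed limit or range.

### The arm

A 7-joint arm with a two-finger parallel gripper is mounted at the origin on the work surface. World frame = base frame: x ahead of the robot, y to its left, z up, the work surface at z = 0. Lengths are in m, angles in rad, forces in N, time in s.
With the tool pointing down it reaches from about 0.4 to 0.875 m from the base axis. Payload 19.3 kg.
Tool frame: the origin (TCP) lies where the fingers leave the gripper's body, on its centre line; the fingertips stand bot.tip_reach ahead of it and the grasp point (between the pads) lies 54 mm ahead of it (bot.tip_reach is the distance from the TCP to the fingertips, in m); z points along the fingers, y is the line along which they close (so a half turn about z gives the same grasp; the last joint's range is limited). The gripper opens to 85 mm and grips with 20 to 120 N. Pads are 22 mm wide; open, the fingers measure 114 mm over their backs; the gripper's body (76 mm by 85 mm) begins 54 mm behind the grasp point. The pads swing forward as they close: fully open they stand 13 mm farther back than shut.
Start: joints at [1.259, 0.521, -0.036, 1.599, 0.021, 1.021, -0.113], TCP at [0.15, -0.607, 0.304] pointing down, gripper open.
Joint ranges: [-2.91, 2.91], [-0.3, 2.13], [-1.5, 1.42], [0.17, 2.43], [-1.26, 4.41], [0.16, 1.93], [-2.52, 2.52]. Speed limits (rad/s): [1.89, 1.89, 2.39, 2.39, 3.01, 3.01, 3.01].

### API

Orientations are given as [roll, pitch, yaw] about the fixed x, y, z axes, in that order (R = Rz(yaw) Ry(pitch) Rx(roll)).
In Python, from workcell import bot gives the robot as it stands. The module is installed in compiled form; this text tells all that it offers.
- The arm moves only by the shell command python3 -m jog 'ROWS' [FORCE]. ROWS is JSON, a list that holds one entry, the list of rows, each a list of 7 numbers: the shift along the tool's x, y, z in mm, then the turn, a rotation vector about the tool's x, y, z in rad, then the opening, from 0 (shut) to 1 (fully open). In form: [[[tx, ty, tz, wx, wy, wz, fingers], ...]]. A call has 1 to 5 rows; each row shifts and turns the commanded pose from where the row before left it, along the tool's axes as they then stand; what a row does not reach is not made up. A row lasts 1/10 s, in which the tool goes at most 50 mm and 8.59 degrees, less where a joint would pass 70% of its speed; a pose out of reach is approached as far as the arm can. A call is refused whole if a number of a shift passes 50 or a number of a turn 0.15, either way. A call with a gripper value outside its range is refused whole. The fingers move at their own pace and stop on an object; FORCE is the grip in N (left out, the last holds). Time passes only in rows, so rows that do not move let the fingers close. It gives the time, the measured TCP pose, the force, the opening and the grip force at its end, in the units of the state.
- bot.observe(): the state, without advancing time (a new reading comes with each control period).
- bot.grab_frame(name): name is "scene" or "top" or "wrist"; returns a dict with "img" (384x512x3 uint8, red, green, blue), "intrinsics" (3x3 intrinsics, pixels), "R" (3x3) and "t" (3): a world point X has camera coordinates R X + t; the wrist camera has in their place "tool_from_camera" (4x4, takes a point from camera to tool coordinates, whose origin is the TCP and whose axes are the flange's). Camera axes: x right, y down, z forward; pixel columns grow to the right and rows downward; lengths in m; the calibration is good to about 2 mm. A picture is of the moment at which its call begins: read the wrist's pose just before it. There is no depth.
- bot.job_done(): hands the job in; it is judged then, once.
Trained networks look in a picture, given as the dict that the camera call returned (one of the last four; its "shot" number tells which), for a name from the list of things; names that differ only in an ending like _2 or _b are one class to them, and where a whole thing is asked for, a point or a joint stands for the part that bears it (a point fixed in the world has none). Each returns a list of dicts, best first, with "conf" (0 to 1); they miss things now and then, are a little off and sometimes report something else, mostly with a low value. They report only what shows in the picture. A call takes as long as a camera call.
- bot.trace(query, picture): "region" (384x512 bool, what is visible of it).
- bot.spot_point(query, picture): "xyz" ([x, y, z] in m, in world coordinates, good to about 4 mm: a listed point, or the origin of a listed thing).
The state is a dict: "clock": time; "qpos": joint angles; "qd": joint speeds; "joint_efforts": joint torques, N m; "position": TCP position; "tool_rot": TCP orientation; "force": force on the tool from outside, world axes, zero at the start; "moment": the same for the moment, N m; "grip_width": finger opening in m; "finger_force": force on a finger pad.
Only numpy, scipy, OpenCV 4.12 (cv2) and the standard library are available. Lean on these libraries where they do the work, as an engineer would, in place of code of your own. Each camera call takes 0.05 s, during which the arm holds its last target. There are 200 camera calls.

## Working session

There is one attempt and no reset: what is moved stays moved. The work goes in short steps, Python scripts to look and compute and a shell command to move; the robot and the scene stay as the last step left them, time stands still between calls to the robot, and variables do not carry over. Pictures are saved under pics/ and viewed, at most 10 in all, crops included, and the job is handed in when it is done.

```bash
mkdir -p pics; cat > h.py <<'E'
from workcell import bot
import numpy as np, cv2
def save(f,n): cv2.imwrite('pics/'+n+'.png', f['img'][:,:,::-1])
def spot(q,f):
    r=bot.spot_point(q,f); return [(np.round(d['xyz'],4).tolist(),round(d['conf'],2)) for d in r[:2]]
E
python3 - <<'E'
from h import *
o=bot.observe(); print(o, bot.tip_reach)
fs={n:bot.grab_frame(n) for n in('scene','top')}
for n,f in fs.items():
    for q in('mallet','wedge_face','clamp','hammer','model','glue'): print(n,q,spot(q,f))
save(fs['top'],'top0'); save(fs['scene'],'scene0')
# mallet axis
f=fs['top']; K=f['intrinsics'];R=f['R'];t=f['t']
def back(u,v,z):
    d=R.T@np.linalg.inv(K)@np.array([u,v,1.]); c=-R.T@t; return c+d*(z-c[2])/d[2]
for q,z in(('mallet',.025),('wedge',.06),('clamp',.078),('hammer',.02)):
    r=bot.trace(q,f)
    if r:
        p=np.argwhere(r[0]['region'])[:,::-1]; rect=cv2.minAreaRect(p.astype(np.float32)); 
        print(q,r[0]['conf'],[np.round(back(*b,z),3)[:2].tolist() for b in cv2.boxPoints(rect)])
E
```

```text
{'clock': 0.0, 'qpos': array([ 1.25878676,  0.52200048, -0.03634429,  1.59999461,  0.02120155,
        1.02110742, -0.11278483]), 'qd': array([-0.00043659,  0.00018852, -0.00093849, -0.00175915, -0.00104891,
        0.00095283, -0.00021271]), 'joint_efforts': array([ 1.16408024e-03, -9.27090740e+01,  1.98064193e+00, -3.69937956e+01,
        1.80589012e-02,  8.12439364e-03,  1.60241092e-05]), 'position': array([ 0.14958028, -0.60657557,  0.30333873]), 'tool_rot': array([-3.14047023e+00,  7.34277143e-05,  2.41830012e-01]), 'force': array([-0.068283  ,  0.6607613 , -0.64056511]), 'moment': array([ 0.00508687,  0.04314341, -0.00269091]), 'finger_force': 0.0, 'grip_width': 0.08564435882657602} 0.0726
scene mallet [([0.5411, -0.386, 0.0203], 0.69)]
scene wedge_face [([0.5784, 0.0171, 0.059], 0.66)]
scene clamp [([0.6135, 0.1584, 0.0017], 0.79)]
scene hammer [([0.5294, -0.231, 0.0009], 0.67)]
scene model [([0.5217, 0.4635, 0.0026], 0.75)]
scene glue [([0.7277, -0.0494, 0.0004], 0.87)]
top mallet [([0.5412, -0.3887, 0.0187], 0.94)]
top wedge_face [([0.5745, 0.0164, 0.0588], 0.92), ([0.5146, 0.4625, 0.0017], 0.28)]
top clamp [([0.611, 0.1615, -0.0012], 0.76), ([0.5289, -0.2345, -0.0011], 0.71)]
top hammer [([0.5263, -0.2336, 0.0008], 0.56)]
top model [([0.5109, 0.4606, -0.0015], 0.77)]
top glue [([0.7279, -0.045, -0.006], 0.56)]
wedge 0.79 [[0.577, 0.206], [0.599, 0.016], [0.556, 0.011], [0.534, 0.2]]
clamp 0.8 [[0.72, 0.247], [0.747, 0.035], [0.515, 0.007], [0.489, 0.216]]
hammer 0.58 [[0.663, -0.184], [0.665, -0.275], [0.403, -0.274], [0.401, -0.185]]
```

View pics/top0.png

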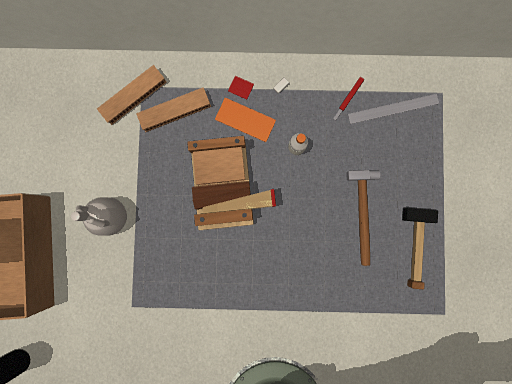

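View pics/scene0.png

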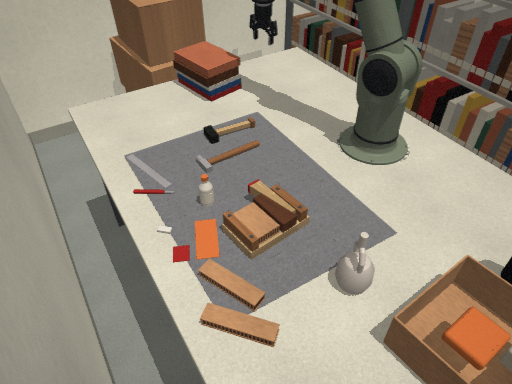

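The top view shows the mallet head at (420,215) with its butt at (416,286), so its yaw is about -0.06. The red wedge face is at (273,198), driven towards image left. The hammer is at (363,175–265) and the glue at (300,143). The scene view agrees.

```bash
python3 -m jog '[[[0,0,0,0,0,0.149,1],[0,0,0,0,0,0.149,1],[32,-24,-8,0,0,0,1],[32,-24,-8,0,0,0,1],[32,-24,-8,0,0,0,1]]]'
python3 -m jog '[[[32,-24,-8,0,0,0,1],[32,-24,-8,0,0,0,1],[32,-24,-8,0,0,0,1],[32,-24,-8,0,0,0,1],[32,-24,-8,0,0,0,1]]]'
python3 - <<'E'
from h import *
from scipy.spatial.transform import Rotation as Ro
o=bot.observe(); print(o['position'],o['tool_rot'])
f=bot.grab_frame('wrist'); save(f,'w1'); print(spot('mallet',f))
T=f['tool_from_camera'];Rt=Ro.from_euler('xyz',o['tool_rot']).as_matrix()
def back(uv,z):
    d=Rt@T[:3,:3]@np.linalg.inv(f['intrinsics'])@np.array([*uv,1.]); c=o['position']+Rt@T[:3,3]; return (c+d*(z-c[2])/d[2])[:2]
r=bot.trace('mallet',f)
for x in r[:1]:
    p=np.argwhere(x['region'])[:,::-1]; P=np.array([back(q,.03) for q in p[::7]])
    b=cv2.boxPoints(cv2.minAreaRect((P*1000).astype(np.float32))); print(x['conf'],np.round(b))
    # handle mid-line
    for xs in np.arange(.36,.56,.02):
        s=P[abs(P[:,0]-xs)<.005]
        if len(s)>10: print(round(xs,2),np.round([s[:,1].min(),s[:,1].max(),s[:,1].mean()],4))
# clamp yaw from top
g=bot.grab_frame('top'); r=bot.trace('clamp',g)[0]['region']
im=g['img'][110:250,170:310]; cv2.imwrite('pics/clampcrop.png',cv2.resize(im,None,fx=4,fy=4,interpolation=2)[:,:,::-1])
E
```

```text
clock: 1.4
position: [0.2506, -0.5394, 0.3282]
tool_rot: [-3.142, -0.0, -0.057]
force: [1.1, -1.3, -0.1]
grip_width: 0.0853
finger_force: 0.0
clock: 1.9
position: [0.4172, -0.4284, 0.3684]
tool_rot: [3.141, -0.0, -0.056]
force: [0.3, -1.0, 0.5]
grip_width: 0.0853
finger_force: 0.0
[ 0.41721442 -0.42841141  0.36838161] [ 3.14142499e+00 -1.70286373e-04 -5.62787541e-02]
[([0.5426, -0.3876, 0.0196], 0.64)]
0.91 [[ 339. -414.]
 [ 554. -427.]
 [ 560. -344.]
 [ 344. -331.]]
0.36 [-0.3898 -0.3574 -0.3736]
0.38 [-0.3852 -0.3658 -0.3749]
0.4 [-0.3881 -0.3661 -0.3771]
0.42 [-0.3895 -0.3686 -0.3791]
0.44 [-0.3908 -0.3691 -0.3797]
0.46 [-0.3912 -0.3708 -0.3808]
0.48 [-0.3933 -0.3714 -0.3818]
0.5 [-0.3948 -0.3723 -0.3837]
0.52 [-0.4255 -0.3494 -0.3916]
0.54 [-0.4267 -0.3431 -0.3851]
0.56 [-0.3971 -0.3462 -0.3672]
```

View pics/w1.png

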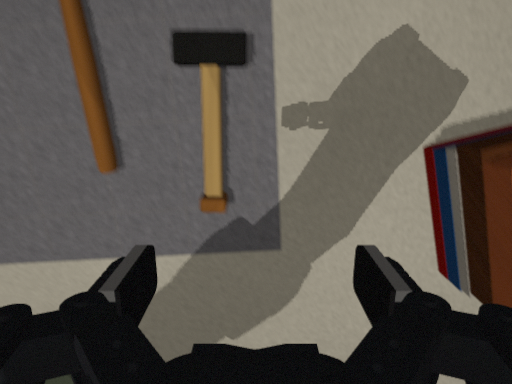

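View pics/clampcrop.png

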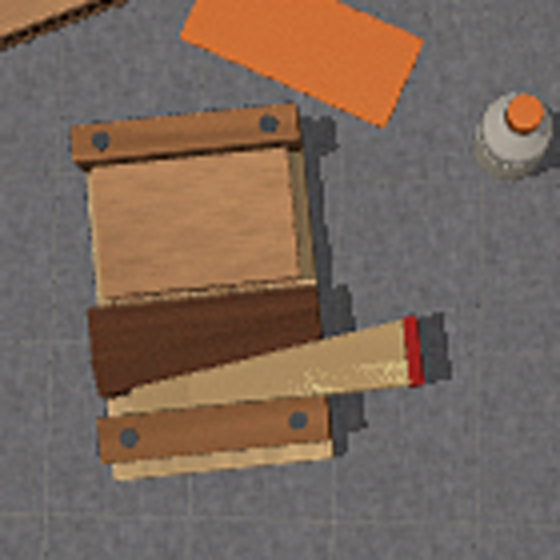

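The wrist view shows the mallet head at (209,47) and its handle running down to (213,205). In the crop the clamp rails slope by about 0.112, so the drive yaw is +0.112. Positive tool z is downwards, so I'll correct for that and descend.

```bash
python3 -m jog '[[[14,-10,30,0,0,0,1],[14,-10,30,0,0,0,1],[13,-10,30,0,0,0,1],[13,-10,30,0,0,0,1],[13,-9,30,0,0,0,1]]]' >/dev/null
python3 -m jog '[[[0,0,30,0,0,0,1],[0,0,30,0,0,0,1],[0,0,28,0,0,0,1],[0,0,0,0,0,0,1],[0,0,0,0,0,0,1]]]'
```

```text
clock: 3.15
position: [0.485, -0.3852, 0.1303]
tool_rot: [3.141, 0.001, -0.058]
force: [-1.5, 0.3, 1.2]
grip_width: 0.0852
finger_force: 0.0
```

```bash
python3 -m jog '[[[2,-2,20,0,0,0,1],[0,0,20,0,0,0,1],[0,0,13,0,0,0,1],[0,0,0,0,0,0,1],[0,0,0,0,0,0,0]]]' 100
python3 -m jog '[[[0,0,0,0,0,0,0],[0,0,0,0,0,0,0],[0,0,0,0,0,0,0],[0,0,0,0,0,0,0],[0,0,0,0,0,0,0]]]'
python3 -m jog '[[[0,0,0,0,0,0,0],[0,0,0,0,0,0,0],[0,0,0,0,0,0,0]]]'
```

```text
clock: 3.65
position: [0.488, -0.383, 0.078]
tool_rot: [3.141, -0.001, -0.057]
force: [0.2, -0.6, 0.0]
grip_width: 0.0732
finger_force: 0.0
clock: 4.15
position: [0.488, -0.3827, 0.0777]
tool_rot: [3.141, -0.001, -0.056]
force: [-1.7, 1.0, 10.6]
grip_width: 0.0201
finger_force: 99.6
clock: 4.45
position: [0.488, -0.3827, 0.0777]
tool_rot: [3.141, -0.001, -0.056]
force: [-1.9, 1.9, 9.8]
grip_width: 0.0198
finger_force: 99.6
```

```bash
python3 -m jog '[[[0,0,-10,0,0,0,0],[0,0,-20,0,0,0,0],[0,0,-25,0,0,0,0],[0,0,-25,0,0,-0.08,0],[0,0,-20,0,0,-0.088,0]]]'
python3 -m jog '[[[8,-25,0,0,0,0,0],[8,-30,0,0,0,0,0],[8,-30,0,0,0,0,0],[8,-30,0,0,0,0,0],[8,-30,0,0,0,0,0]]]'
python3 -m jog '[[[8,-30,0,0,0,0,0],[8,-30,0,0,0,0,0],[8,-30,0,0,0,0,0],[8,-30,0,0,0,0,0],[5,-25,0,0,0,0,0]]]'
python3 -m jog '[[[0,0,0,0,0,0,0],[0,0,0,0,0,0,0]]]'
python3 - <<'E'
from h import *
f=bot.grab_frame('top');save(f,'top2');print(spot('mallet',f),spot('wedge_face',f))
g=bot.grab_frame('scene');save(g,'sc2');print(spot('mallet',g),spot('wedge_face',g))
w=bot.grab_frame('wrist');save(w,'w2');print(spot('mallet',w),spot('wedge_face',w))
E
```

```text
clock: 4.95
position: [0.4878, -0.3825, 0.1788]
tool_rot: [3.141, -0.0, 0.115]
force: [0.4, -0.8, -3.3]
grip_width: 0.0203
finger_force: 98.1
clock: 5.45
position: [0.5113, -0.2327, 0.1774]
tool_rot: [3.142, 0.0, 0.112]
force: [1.5, -0.7, -3.4]
grip_width: 0.02
finger_force: 98.2
clock: 5.95
position: [0.5321, -0.0839, 0.1774]
tool_rot: [-3.141, -0.0, 0.113]
force: [0.2, -0.2, -2.1]
grip_width: 0.0204
finger_force: 98.1
clock: 6.15
position: [0.5319, -0.0855, 0.1773]
tool_rot: [3.141, 0.0, 0.113]
force: [0.6, -0.4, -3.0]
grip_width: 0.0204
finger_force: 98.3
[([0.5846, -0.0844, 0.1167], 0.57)] [([0.5746, 0.0138, 0.0565], 0.88)]
[([0.5839, -0.0821, 0.1182], 0.81)] [([0.5778, 0.0153, 0.058], 0.67)]
[([0.5844, -0.0817, 0.1189], 0.87)] []
```

View pics/w2.png

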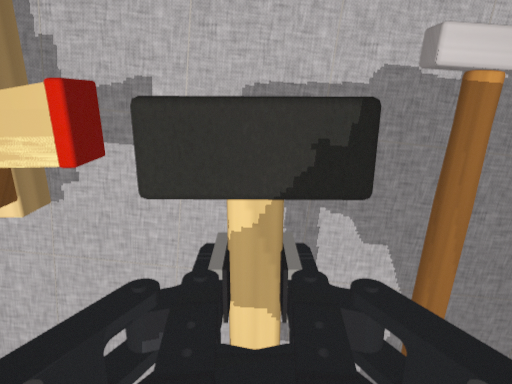

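The wrist view shows the mallet straight in the grip, its head at (255,148) and the red face at (75,122) to its left. I'll lower to face height and tap.

```bash
python3 -m jog '[[[3,0,25,0,0,0,0],[0,0,25,0,0,0,0],[0,0,12,0,0,0,0],[0,-15,0,0,0,0,0],[0,-20,0,0,0,0,0]]]'
python3 -m jog '[[[0,0,0,0,0,0,0],[0,-18,0,0,0,0,0],[0,-18,0,0,0,0,0],[0,30,0,0,0,0,0],[0,30,0,0,0,0,0]]]'
python3 - <<'E'
from h import *
f=bot.grab_frame('top');print(bot.observe()['position'],spot('mallet',f),spot('wedge_face',f))
g=bot.grab_frame('scene');save(g,'sc3');print(spot('mallet',g),spot('wedge_face',g))
E
```

```text
clock: 7.1
position: [0.531, -0.0504, 0.1151]
tool_rot: [3.141, 0.0, 0.11]
force: [0.5, -0.0, -2.7]
grip_width: 0.0201
finger_force: 98.2
clock: 7.6
position: [0.5343, -0.0733, 0.1159]
tool_rot: [-3.141, -0.001, 0.115]
force: [0.3, -1.1, -3.4]
grip_width: 0.0203
finger_force: 99.4
[ 0.53432321 -0.0799197   0.11593977] [([0.5871, -0.0709, 0.0556], 0.5)] [([0.5754, 0.0366, 0.0585], 0.95)]
[([0.5823, -0.0699, 0.0556], 0.59)] [([0.5744, 0.0339, 0.0588], 0.83)]
```

```bash
python3 -m jog '[[[0,-20,0,0,0,0,0],[0,-22,0,0,0,0,0],[0,0,0,0,0,0,0]]]'
python3 -m jog '[[[0,-15,0,0,0,0,0],[0,-15,0,0,0,0,0],[0,30,0,0,0,0,0],[0,10,0,0,0,0,0],[0,0,0,0,0,0,0]]]'
python3 - <<'E'
from h import *
f=bot.grab_frame('top');print(bot.observe()['position'],spot('wedge_face',f),spot('clamp',f))
g=bot.grab_frame('scene');print(spot('wedge_face',g))
E
```

```text
clock: 8.2
position: [0.5289, -0.0286, 0.1151]
tool_rot: [-3.14, -0.0, 0.116]
force: [-0.8, 0.2, -3.6]
grip_width: 0.0199
finger_force: 99.6
clock: 8.7
position: [0.5302, -0.0441, 0.1151]
tool_rot: [3.141, -0.0, 0.11]
force: [-0.8, 0.1, -3.6]
grip_width: 0.0202
finger_force: 100.1
[ 0.53014047 -0.04288841  0.11501567] [([0.5724, 0.0485, 0.0575], 0.95)] [([0.6125, 0.1637, 0.0005], 0.62)]
[([0.575, 0.0458, 0.0588], 0.69)]
```

```bash
python3 -m jog '[[[0,-16,0,0,0,0,0],[0,-12,0,0,0,0,0],[0,0,0,0,0,0,0],[0,-12,0,0,0,0,0],[0,-7,0,0,0,0,0]]]'
python3 -m jog '[[[0,0,0,0,0,0,0]]]'
python3 -m jog '[[[0,25,0,0,0,0,0],[0,15,0,0,0,0,0],[0,7,0,0,0,0,0],[0,0,0,0,0,0,0]]]'
python3 - <<'E'
from h import *
f=bot.grab_frame('top');print(bot.observe()['position'],spot('wedge_face',f))
g=bot.grab_frame('scene');print(spot('wedge_face',g))
E
```

```text
clock: 9.45
position: [0.5243, 0.0016, 0.1149]
tool_rot: [3.138, 0.002, 0.108]
force: [1.4, -48.6, 1.1]
grip_width: 0.0201
finger_force: 103.2
clock: 9.55
position: [0.5248, 0.001, 0.115]
tool_rot: [3.138, 0.001, 0.108]
force: [1.2, -22.8, -2.2]
grip_width: 0.02
finger_force: 101.0
clock: 9.95
position: [0.5302, -0.043, 0.1149]
tool_rot: [3.142, 0.0, 0.111]
force: [-0.2, 0.2, -3.4]
grip_width: 0.0201
finger_force: 101.0
[ 0.53009702 -0.04215766  0.11487506] [([0.5735, 0.0499, 0.0594], 0.87), ([0.5269, -0.2313, -0.0015], 0.61)]
[([0.578, 0.0473, 0.0575], 0.73)]
```

```bash
python3 -m jog '[[[0,-16,0,0,0,0,0],[0,-12,0,0,0,0,0],[0,0,0,0,0,0,0],[0,-12,0,0,0,0,0],[0,-8,0,0,0,0,0]]]'
python3 -m jog '[[[0,-2,0,0,0,0,0]]]'
python3 -m jog '[[[0,25,0,0,0,0,0],[0,25,0,0,0,0,0],[0,25,0,0,0,0,0],[0,0,0,0,0,0,0],[0,0,0,0,0,0,0]]]'
python3 - <<'E'
from h import *
f=bot.grab_frame('top');print(bot.observe()['position'],spot('wedge_face',f),spot('mallet',f))
g=bot.grab_frame('wrist');save(g,'w4');print(spot('mallet',g))
E
```

```text
clock: 10.65
position: [0.5241, 0.0019, 0.1148]
tool_rot: [3.137, 0.002, 0.108]
force: [1.2, -56.1, 2.8]
grip_width: 0.0203
finger_force: 105.2
clock: 10.75
position: [0.5242, 0.0018, 0.115]
tool_rot: [3.135, 0.001, 0.105]
force: [1.3, -44.4, 0.6]
grip_width: 0.02
finger_force: 103.1
clock: 11.25
position: [0.5329, -0.0673, 0.1149]
tool_rot: [-3.141, 0.0, 0.111]
force: [0.3, 0.4, -3.6]
grip_width: 0.0201
finger_force: 101.7
[ 0.53290688 -0.06659034  0.11486473] [([0.5727, 0.0493, 0.0578], 0.86)] [([0.587, -0.0637, 0.0508], 0.44)]
[([0.5876, -0.0616, 0.0551], 0.74)]
```

View pics/w4.png

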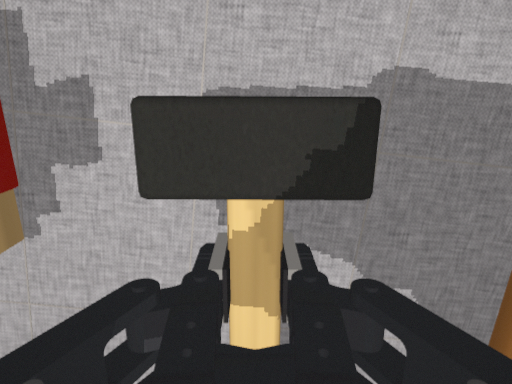

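The hammering position repeats at 44–56 N, so the wedge is against its hard stop. In the view the mallet is still straight in the grip, with its head at (255,148). Now I'll lay it down in the free space here.

```bash
python3 -m jog '[[[0,20,0,0,0,0,0],[0,0,15,0,0,0,0],[0,0,12,0,0,0,0],[0,0,6,0,0,0,0],[0,0,0,0,0,0,0]]]'
python3 -m jog '[[[0,0,2,0,0,0,0],[0,0,2,0,0,0,0],[0,0,0,0,0,0,0]]]'
```

```text
clock: 12.0
position: [0.5346, -0.0866, 0.0808]
tool_rot: [-3.141, 0.002, 0.113]
force: [0.0, -0.7, -3.3]
grip_width: 0.0203
finger_force: 101.7
clock: 12.3
position: [0.5352, -0.0872, 0.0779]
tool_rot: [-3.142, -0.0, 0.112]
force: [0.5, -1.4, -2.4]
grip_width: 0.0201
finger_force: 101.7
```

```bash
python3 -m jog '[[[0,0,1,0,0,0,0],[0,0,0,0,0,0,0]]]'
python3 -m jog '[[[0,0,0,0,0,0,0.5],[0,0,0,0,0,0,1],[0,0,0,0,0,0,1],[0,0,0,0,0,0,1],[0,0,0,0,0,0,1]]]'
python3 -m jog '[[[0,0,0,0,0,0,1],[0,0,-15,0,0,0,1],[0,0,-25,0,0,0,1],[0,0,-40,0,0,0,1],[0,0,-40,0,0,0,1]]]'
python3 -m jog '[[[0,0,-30,0,0,0,1],[-20,0,-30,0,0,0,1],[-20,0,0,0,0,0,1],[0,0,0,0,0,0,1],[0,0,0,0,0,0,1]]]'
python3 - <<'E'
from h import *
f=bot.grab_frame('scene');save(f,'sc5')
for q in('mallet','wedge_face','hammer','model','glue'): print(q,spot(q,f))
E
```

```text
clock: 12.5
position: [0.5353, -0.0873, 0.0777]
tool_rot: [3.141, -0.001, 0.112]
force: [-5.3, 0.9, 12.2]
grip_width: 0.0201
finger_force: 103.8
clock: 13.0
position: [0.5352, -0.0874, 0.0769]
tool_rot: [-3.142, -0.0, 0.112]
force: [-0.4, 0.3, 0.3]
grip_width: 0.0856
finger_force: 0.0
clock: 13.5
position: [0.5348, -0.0873, 0.1991]
tool_rot: [-3.141, 0.0, 0.112]
force: [0.5, 0.4, 0.4]
grip_width: 0.0859
finger_force: 0.0
clock: 14.0
position: [0.4955, -0.0918, 0.2578]
tool_rot: [3.141, -0.001, 0.112]
force: [0.2, 0.2, 0.4]
grip_width: 0.0853
finger_force: 0.0
mallet [([0.5883, -0.0814, 0.0177], 0.82)]
wedge_face [([0.5721, 0.0477, 0.0558], 0.62)]
hammer [([0.531, -0.2308, -0.001], 0.64)]
model [([0.5185, 0.4627, 0.0017], 0.65)]
glue [([0.7261, -0.0496, 0.0022], 0.63)]
```

View pics/sc5.png

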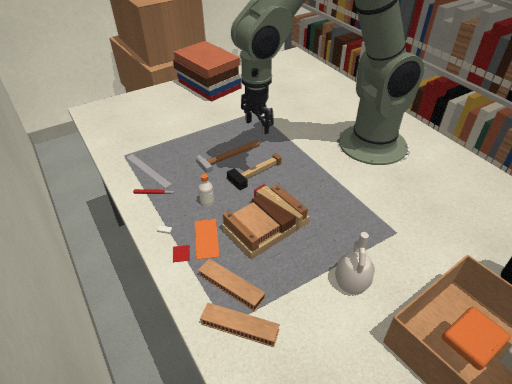

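The mallet lies flat at (238,180), the wedge is driven in at (262,188), and the hammer, model and glue have not moved. The gripper is clear of everything.

```bash
python3 -c "
from workcell import bot
print(bot.job_done())"
```

```text
the job is handed in; nothing more can be done
None
```

I drove the wedge to its hard stop in four separate mallet taps (it held still under about 44 N), laid the mallet flat and let go, left the hammer, model and glue where they were, and handed the job in at about 14 s.

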